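Set the bench tester's range dial and start the test

ROBOT

A 6-joint arm with a two-finger parallel gripper is mounted at the origin on a cart in front of the work surface, level with it; the furniture and walls round the work are solid. World frame = base frame: x ahead of the robot, y to its left, z up, the work surface at z = 0. Lengths are in m, angles in rad, forces in N, time in s.
With the tool pointing down it reaches from about 0.375 to 0.925 m from the base axis. Payload 5.7 kg.
Tool frame: the origin (TCP) lies at the very end of the fingers, on their centre line; the grasp point (between the pads) lies 19 mm behind it (r.grasp_offset is the z of the grasp point in the tool frame, in m); z points along the fingers, y is the line along which they close (so a half turn about z gives the same grasp; the last joint's range is limited). The gripper opens to 85 mm and grips with 20 to 120 N. Pads are 22 mm wide; open, the fingers measure 114 mm over their backs; the gripper's body (76 mm by 85 mm) begins 54 mm behind the grasp point. The pads swing forward as they close: fully open they stand 13 mm farther back than shut.
Start: joints at [-1.326, 0.359, 1.51, -0, 1.272, -0.115], TCP at [0.211, -0.562, 0.231] pointing down, gripper open.
Joint ranges: [-2.97, 2.97], [-1.01, 2.36], [0.21, 2.38], [-0.96, 4.11], [0.2, 2.71], [-2.98, 2.98]. Speed limits (rad/s): [2.39, 2.39, 3.14, 3.14, 3.14, 3.14].

INTERFACE

Orientations are given as a unit quaternion [w, x, y, z].
In Python, from plant import r, imaging gives the robot as it stands.
- The arm moves only by the shell command python3 -m handwheel 'ROWS' [FORCE]. ROWS is JSON, a list of rows, each a list of 3 entries, a list of its own where there are three numbers: the shift along the tool's x, y, z in m, then the turn about the tool's z in rad, then the finger opening in m, from 0 to 0.0854. In form: [[[x, y, z], twist, gripper], ...]. A call has 1 to 12 rows; each row is the pose to reach, as a shift and turn from the pose commanded when the call began, along the tool's axes at that moment; what a row does not reach only later rows make up. A row lasts 1/8 s, in which the tool goes at most 62.5 mm and 10.7 degrees, less where a joint would pass 70% of its speed; a pose out of reach is approached as far as the arm can. A call with a gripper value outside its range is refused whole. The fingers move at their own pace and stop on an object; FORCE is the grip in N (left out, the last holds). Time passes only in rows, so rows that repeat a pose let the fingers close. It gives the time, the measured TCP pose, the force, the opening and the grip force at its end, in the units of the state.
- r.observe(): the state, without advancing time (a new reading comes with each control period).
- imaging.read_camera(name): name is "scene" or "top"; returns the picture (480x640x3 uint8, red, green, blue); there is no depth.
- imaging.camera_model(name): a dict with "K" (3x3 intrinsics, pixels), "xyz" and "attitude" of the camera in the world. Camera axes: x right, y up, looking along -z (the intrinsics and any distortion apply to the point x, -y, -z); pixel columns grow to the right and rows downward; lengths in m; the calibration is good to about 2 mm. A picture is of the moment at which its call begins. camera_model takes no time and is no camera call.
- r.close_job(): hands the job in; it is judged then, once.
The state is a dict: "t": time; "qpos": joint angles; "dq": joint speeds; "tau": joint torques, N m; "eef_pos": TCP position; "tool_rot": TCP orientation; "ft_force": force on the tool from outside, world axes, zero at the start; "wrist_torque": the same for the moment, N m; "opening": finger opening in m; "finger_force": force on a finger pad.
Only numpy, scipy, OpenCV 4.12 (cv2) and the standard library are available. Lean on these libraries where they do the work, as an engineer would, in place of code of your own. Each camera call takes 0.05 s, during which the arm holds its last target. There are 200 camera calls.

TASK

On the grey bench tester, push the dial's upright tab round with your fingertips until it points at the middle of the cross-shaped label, and leave it there. Then, and only then, press the test key in the tester's corner all the way in and let it come back up. Push and press only: do not pinch the tab, and leave the small things lying on and beside the tester where they are.

Things in the scene. Friction and masses are not known exactly. Their poses are not given: they have to be found in the camera images.
- tester: Grey bench tester, fixed; its top is 42 mm above the bench. Origin on the dial's vertical axis at bench height; x points to its back edge (away from the robot), y to its left, z up. Case: -60 to +83 mm in x, -130 to +95 mm in y. Four labels, 73 mm from the axis, lie -74, -32, +32 and +74 degrees from x (positive: to the left), in any order.
- dial (a joint): Angle of the dial, a black disc 90 mm across, flat top 54 mm above the bench (hub, 36 mm across: 61 mm). 0: tab along the tester's x; positive is counter-clockwise from above; stops at -1.7 and +1.7. Turns smoothly (no clicks), stays where left, needs 2 to 3 N at the tab. Starts within 0.2 of 0. When set, it equals the cross label's direction from the axis in the tester's frame.
- tab_mid (a point): Centre of the tab: an upright radial fin on the dial, 10 mm thick, 34 mm long (from 25 to 59 mm from the axis), standing 32 mm above the dial's top, so from 54 to 86 mm above the bench. This point is 45 mm from the axis, 70 mm above the bench. Push either of its flat sides (squeezing both at once counts as pinching); its x axis points outwards along the tab.
- aim (a point): Where the tab points: the point straight out along the tab's centre line, 73 mm from the axis (the radius of the labels). It lies over the middle of a label when the tab points at that label.
- label_cross: The cross-shaped label (two crossed bars, 32 x 10 mm each): the one wanted. A raised white plate 2 mm thick, fixed on the tester's top; origin at the centre of its underside. Its centre is 73 mm from the dial's axis. It may be at any of the four label places.
- label_round: The round label, 29 mm across. A raised white plate 2 mm thick, fixed on the tester's top; origin at the centre of its underside. Its centre is 73 mm from the dial's axis. It may be at any of the four label places.
- label_square: The square label, 27 mm. A raised white plate 2 mm thick, fixed on the tester's top; origin at the centre of its underside. Its centre is 73 mm from the dial's axis. It may be at any of the four label places.
- label_bar: The single-bar label, 32 x 10 mm. A raised white plate 2 mm thick, fixed on the tester's top; origin at the centre of its underside. Its centre is 73 mm from the dial's axis. It may be at any of the four label places.
- test_key (a joint): Travel of the test key: 0 up, 0.006 m fully in. A spring pushes it back up; fully in takes about 5 N.
- test_key_top (a point): Centre of the top of the test key, a round aluminium push button of 26 mm diameter in a black housing, near the tester's front right corner (30 mm in front of and 100 mm to the right of the dial's axis). It is pressed straight down.
- connector: Loose pin header, 11 x 22 x 15 mm, standing on the tester's top near its front left corner; origin at the centre of its underside. To be left alone.
- eye_loupe: Loose black eye loupe, 41 mm across, 26 mm tall, on the bench left of the tester; origin at the centre of its underside. To be left alone.
- dish: Loose round parts dish, 76 mm across, 22 mm tall, on the bench right of the tester; origin at the centre of its underside. To be left alone.

How it is judged:
By the outcome, as a careful person would: the job done as asked, in the order asked, and still so for the second after the job is handed in, with the robot touching nothing.
It also fails if it takes over 45 s, if anything falls off the work surface, if the arm or the gripper's body presses on something with over 40 N, if the wrist force passes 120 N, or if a joint passes its speed limit or range.

## Working session

There is one attempt and no reset: what is moved stays moved. The work goes in short steps, Python scripts to look and compute and a shell command to move; the robot and the scene stay as the last step left them, time stands still between calls to the robot, and variables do not carry over. Pictures are saved under pics/ and viewed, at most 10 in all, crops included, and the job is handed in when it is done.

```bash
mkdir -p pics; python3 - <<'E'
from plant import r, imaging
import cv2
for n in("scene","top"):
    im=imaging.read_camera(n); cv2.imwrite(f"pics/{n}0.png",im[:,:,::-1]); print(n,imaging.camera_model(n))
print(r.observe())
E
```

```text
scene {'K': array([[621.47679585,   0.        , 313.5225013 ],
       [  0.        , 621.47679585, 233.90931477],
       [  0.        ,   0.        ,   1.        ]]), 'xyz': array([-0.21556943, -0.83128313,  0.50295673]), 'attitude': array([ 0.77170244,  0.50725107, -0.20356322, -0.3251672 ])}
top {'K': array([[560.55101089,   0.        , 325.32208689],
       [  0.        , 560.55101089, 237.41439518],
       [  0.        ,   0.        ,   1.        ]]), 'xyz': array([ 0.35121116, -0.15479436,  1.17083435]), 'attitude': array([ 0.70995984,  0.04557634, -0.02510215, -0.70231738])}
{'t': 0.1, 'qpos': array([-1.32608414e+00,  3.59435542e-01,  1.51133535e+00,  5.27033448e-06,
        1.27249710e+00, -1.15082999e-01]), 'dq': array([ 0.00092905, -0.00169619, -0.00197994,  0.00118101,  0.00056079,
        0.00030943]), 'tau': array([ 4.45242276e-04, -5.28648126e+01, -2.79350638e+01, -2.52238860e-04,
        4.98984780e-03,  1.60491891e-05]), 'eef_pos': array([ 0.21110331, -0.5609777 ,  0.23053187]), 'tool_rot': array([-8.36072539e-04,  9.83861815e-01,  1.78927993e-01, -5.17422714e-05]), 'ft_force': array([0.52423013, 0.0711667 , 0.12856835]), 'wrist_torque': array([ 0.00961349,  0.01610271, -0.00818305]), 'finger_force': 0.0, 'opening': 0.08544425566502928}
```

View pics/top0.png

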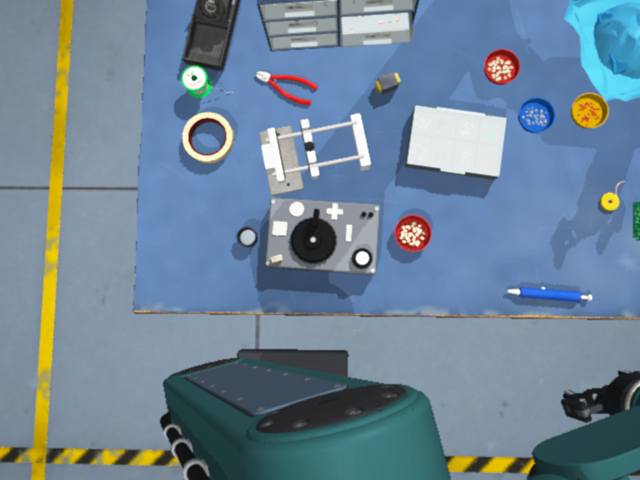

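View pics/scene0.png

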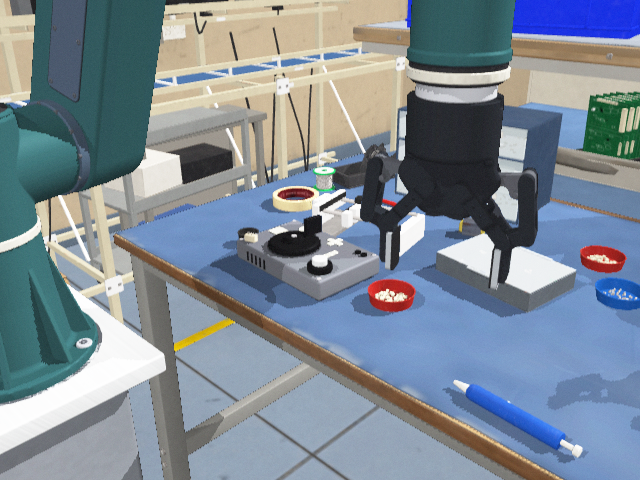

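```bash
cat > h.py <<'E'
import numpy as np, cv2
from scipy.spatial.transform import Rotation as R
from plant import r, imaging
def ray(n,uv,z):
    m=imaging.camera_model(n);K=m["K"]
    d=np.array([(uv[0]-K[0,2])/K[0,0],-(uv[1]-K[1,2])/K[1,1],-1])
    d=R.from_quat(m["attitude"],scalar_first=True).apply(d)
    return m["xyz"]+d*(z-m["xyz"][2])/d[2]
def proj(n,p):
    m=imaging.camera_model(n);K=m["K"]
    c=R.from_quat(m["attitude"],scalar_first=True).inv().apply(np.array(p)-m["xyz"])
    return np.array([K[0,0]*c[0]/-c[2]+K[0,2],K[1,1]*-c[1]/-c[2]+K[1,2]])
def blobs(n,im,box,lo=200,amin=8):
    x0,y0,x1,y1=box
    m=(im[y0:y1,x0:x1].min(2)>lo).astype(np.uint8)
    k,_,st,c=cv2.connectedComponentsWithStats(m)
    return [(st[i,4],*np.round(c[i]+[x0,y0],2)) for i in range(1,k) if st[i,4]>=amin]
E
python3 - <<'E'
from h import *
im=cv2.imread("pics/top0.png"); 
for b in blobs("top",im,(262,196,385,275)): print(b, ray("top",b[1:],.044).round(4))
cv2.imwrite("pics/c1.png",cv2.resize(im[190:285,230:390],None,fx=5,fy=5,interpolation=cv2.INTER_CUBIC))
E
```

```text
(np.int32(9), np.float64(273.0), np.float64(201.0)) [ 0.5378 -0.0137  0.044 ]
(np.int32(163), np.float64(296.36), np.float64(208.49)) [ 0.5227 -0.0617  0.044 ]
(np.int32(137), np.float64(334.35), np.float64(210.85)) [ 0.5185 -0.1391  0.044 ]
(np.int32(8), np.float64(376.12), np.float64(208.12)) [ 0.5248 -0.2237  0.044 ]
(np.int32(181), np.float64(279.28), np.float64(227.75)) [ 0.483  -0.0277  0.044 ]
(np.int32(88), np.float64(348.33), np.float64(232.19)) [ 0.4752 -0.1678  0.044 ]
(np.int32(12), np.float64(312.5), np.float64(239.5)) [ 0.4596 -0.0955  0.044 ]
(np.int32(127), np.float64(361.98), np.float64(257.54)) [ 0.4242 -0.1956  0.044 ]
(np.int32(24), np.float64(278.25), np.float64(256.88)) [ 0.4237 -0.0268  0.044 ]
(np.int32(13), np.float64(372.38), np.float64(269.62)) [ 0.4001 -0.2166  0.044 ]
```

View pics/c1.png

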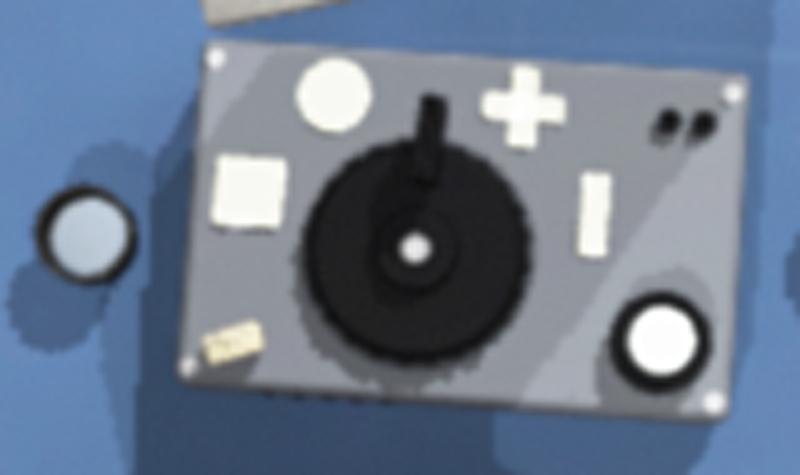

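```bash
cat >> h.py <<'E'
def fit(P):  # P: round,cross,square,bar world xy
    a=np.radians([32,-32,74,-74]);L=.073*np.c_[np.cos(a),np.sin(a)]
    P=np.array(P)[:,:2];pm=P.mean(0);lm=L.mean(0);A=P-pm;B=L-lm
    yaw=np.arctan2((B[:,0]*A[:,1]-B[:,1]*A[:,0]).sum(),(A*B).sum())
    c,s=np.cos(yaw),np.sin(yaw);Rm=np.array([[c,-s],[s,c]])
    o=pm-Rm@lm;return o,yaw,(P-o-L@Rm.T)
E
python3 - <<'E'
from h import *
im=cv2.imread("pics/top0.png")
o,yaw,res=fit([ray("top",p,.044) for p in[(296.36,208.49),(334.35,210.85),(279.28,227.75),(348.33,232.19)]])
print(o,yaw,(res*1e3).round(1))
c,s=np.cos(yaw),np.sin(yaw);T=lambda x,y,z:np.array([o[0]+c*x-s*y,o[1]+s*x+c*y,z])
print("hub px",proj("top",T(0,0,.061)))
# tab end from crop px
for uv in[(230+433/5,190+97/5)]:
    p=ray("top",uv,.086)[:2]-o; print("tab ang world",np.arctan2(p[1],p[0]),np.hypot(*p), "rel",np.arctan2(p[1],p[0])-yaw)
print("key nominal",T(-.03,-.1,.05))
for z in(.045,.05,.055,.06): print(z,ray("top",(361.98,257.54),z).round(4),proj("scene",T(-.03,-.1,z)).round(1))
sc=cv2.imread("pics/scene0.png");print(blobs("scene",sc,(225,205,385,300),190))
cv2.imwrite("pics/c2.png",cv2.resize(sc[200:305,225:390],None,fx=4.8,fy=4.8,interpolation=cv2.INTER_CUBIC))
E
```

```text
[ 0.45888312 -0.09677647] -0.05635505577683229 [[-0.2 -0.1]
 [-0.  -0.2]
 [ 0.   0.1]
 [ 0.2  0.2]]
hub px [312.67722529 239.06383412]
tab ang world -0.14452823193451989 0.05654483022693476 rel -0.0881731761576876
key nominal [ 0.42329823 -0.19492796  0.05      ]
0.045 [ 0.4241 -0.1956  0.045 ] [318.  268.5]
0.05 [ 0.4238 -0.1954  0.05  ] [317.9 265.7]
0.055 [ 0.4234 -0.1952  0.055 ] [317.9 263. ]
0.06 [ 0.4231 -0.1951  0.06  ] [317.9 260.2]
[(np.int32(618), np.float64(338.72), np.float64(214.04)), (np.int32(89), np.float64(277.57), np.float64(229.74)), (np.int32(22), np.float64(301.23), np.float64(228.23)), (np.int32(47), np.float64(253.45), np.float64(236.32)), (np.int32(100), np.float64(334.45), np.float64(241.2)), (np.int32(219), np.float64(322.5), np.float64(258.18)), (np.int32(68), np.float64(357.85), np.float64(264.1)), (np.int32(29), np.float64(322.0), np.float64(278.41)), (np.int32(51), np.float64(380.76), np.float64(295.06))]
```

View pics/c2.png

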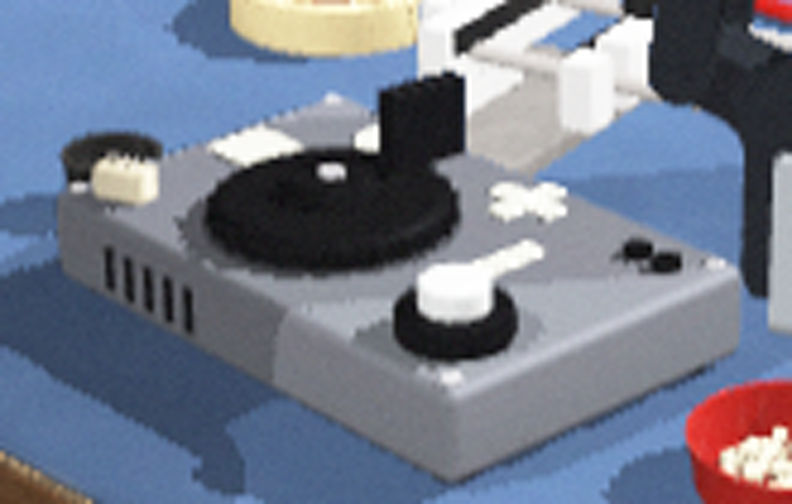

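Cross label is at −32° (px 334,211); the tab starts at −0.09 rad, so the goal is −0.5585. I'll push from the left with closed fingers.

```bash
python3 -m handwheel '[[[0.04,-0.029,0],-0.05,0.0],[[0.09,-0.066,0],-0.1,0.0],[[0.14,-0.102,0],-0.2,0.0],[[0.19,-0.139,0],-0.3,0.0],[[0.24,-0.175,0],-0.4,0.0],[[0.29,-0.212,0],-0.5,0.0],[[0.34,-0.249,0],-0.597,0.0],[[0.39,-0.285,0],-0.597,0.0],[[0.44,-0.322,0],-0.597,0.0],[[0.467,-0.341,0],-0.597,0.0],[[0.467,-0.341,0],-0.597,0.0],[[0.467,-0.341,0],-0.597,0.0]]' 30
```

```text
t: 1.6
eef_pos: [0.5276, -0.0782, 0.2309]
tool_rot: [-0.0, 0.888, 0.461, -0.001]
ft_force: [0.1, -0.0, -0.3]
opening: -0.0003
finger_force: 0.0
```

```bash
python3 -m handwheel '[[[0.001,0,0.05],0,0.0],[[0.001,0,0.1],0,0.0],[[0.001,0,0.13],0,0.0],[[0.001,0,0.15],0,0.0],[[0.001,0,0.163],0,0.0],[[0.001,0,0.163],0,0.0]]' && python3 - <<'E'
from h import *
sc=imaging.read_camera("scene")[:,:,::-1]
cv2.imwrite("pics/c3.png",cv2.resize(sc[140:305,225:425],None,fx=3.6,fy=3.6,interpolation=cv2.INTER_CUBIC))
E
```

```text
t: 2.35
eef_pos: [0.528, -0.0778, 0.0678]
tool_rot: [-0.001, 0.888, 0.46, -0.001]
ft_force: [-0.1, -0.7, 0.0]
opening: 0.0001
finger_force: 0.0
```

View pics/c3.png

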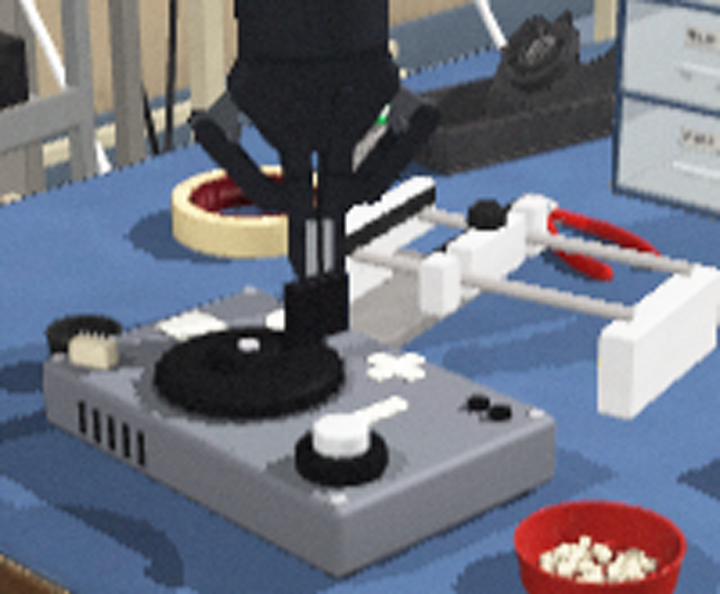

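The tip (crop px 318,270) is behind the tab and clear of everything. Pushing now, stopping slightly short.

```bash
python3 -m handwheel '[[[-0.006,0,0],0,0.0],[[-0.012,0,0],0,0.0],[[-0.017,0,0],0,0.0],[[-0.022,0,0],0,0.0],[[-0.026,0,0],0,0.0],[[-0.03,0,0],0,0.0],[[-0.033,0,0],0,0.0],[[-0.035,0,0],0,0.0],[[-0.036,0,0],0,0.0],[[-0.036,0,0],0,0.0]]' && python3 -m handwheel '[[[0.008,0,0],0,0.0],[[0.015,0,-0.01],0,0.0],[[0.015,0,-0.06],0,0.0],[[0.06,0,-0.12],0,0.0],[[0.12,0,-0.15],0,0.0],[[0.15,0,-0.15],0,0.0],[[0.15,0,-0.15],0,0.0]]' && python3 - <<'E'
from h import *
for n,b in(("top",(250,190,390,285)),("scene",(225,190,390,305))):
    im=imaging.read_camera(n)[:,:,::-1];cv2.imwrite(f"pics/{n}2.png",im)
    cv2.imwrite(f"pics/{n}2c.png",cv2.resize(im[b[1]:b[3],b[0]:b[2]],None,fx=4 if n=="scene" else 5,fy=4 if n=="scene" else 5,interpolation=cv2.INTER_CUBIC))
E
```

```text
t: 3.65
eef_pos: [0.5079, -0.1066, 0.0683]
tool_rot: [-0.0, 0.888, 0.46, -0.0]
ft_force: [1.1, -0.2, 0.6]
opening: -0.0005
finger_force: 0.8
t: 4.53
eef_pos: [0.5966, 0.0189, 0.2201]
tool_rot: [0.001, 0.887, 0.462, 0.002]
ft_force: [-1.0, -0.1, -0.4]
opening: -0.0002
finger_force: 0.0
```

View pics/top2c.png

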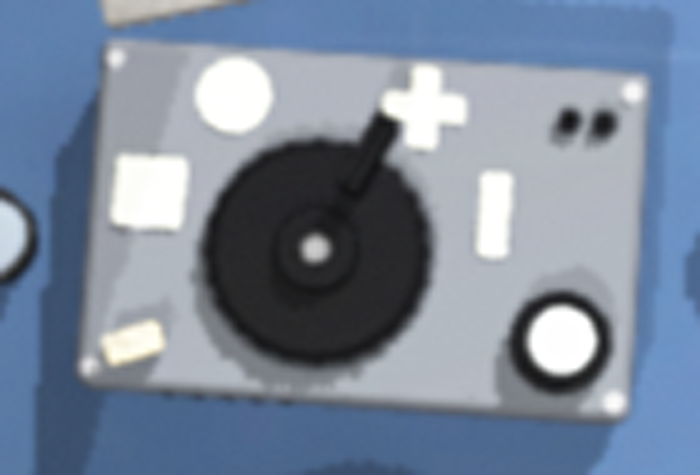

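Tab is now pointing at crop (385,120), a bit short of the cross centre (424,107). Measuring the angle from both edges of the fin.

```bash
cat > tab.py <<'E'
import sys
from h import *
from scipy.ndimage import map_coordinates
def run(f):
    g=cv2.imread(f).max(2).astype(float)
    o=np.array([.45888312,-.09677647]);yaw=-.05635505
    # scan across the tab at top height, perpendicular to radial dir guess
    for th in (float(sys.argv[2]),):
        w=th+yaw;u=np.array([np.cos(w),np.sin(w)]);n=np.array([-u[1],u[0]])
        for z in(.086,.054):
            out=[]
            for rr in(.049,.051,.053,.055,.057):
                q=np.arange(-.014,.0141,.0005)
                px=np.array([proj("top",[*(o+u*rr+n*t),z]) for t in q])
                v=map_coordinates(g,[px[:,1],px[:,0]],order=1)
                d=q[v<85]
                out.append((rr,*np.round([d.min()*1e3,d.max()*1e3],1)) if len(d) else rr)
            print(z,out)
run(sys.argv[1])
E
echo start;python3 tab.py pics/top0.png -0.088;echo now;python3 tab.py pics/top2.png -0.5;python3 tab.py pics/top2.png -0.56
```

```text
start
0.086 [(0.049, np.float64(-5.0), np.float64(5.0)), (0.051, np.float64(-5.0), np.float64(5.0)), (0.053, np.float64(-4.5), np.float64(5.0)), (0.055, np.float64(-4.0), np.float64(5.0)), (0.057, np.float64(-2.5), np.float64(4.0))]
0.054 [(0.049, np.float64(-3.0), np.float64(7.5)), (0.051, np.float64(-3.0), np.float64(7.5)), (0.053, np.float64(-3.0), np.float64(7.0)), (0.055, np.float64(-3.0), np.float64(7.5)), (0.057, np.float64(-3.0), np.float64(7.0))]
now
0.086 [(0.049, np.float64(-5.0), np.float64(5.5)), (0.051, np.float64(-5.0), np.float64(5.5)), (0.053, np.float64(-4.5), np.float64(5.5)), (0.055, np.float64(-3.5), np.float64(5.5)), 0.057]
0.054 [(0.049, np.float64(-2.0), np.float64(8.5)), (0.051, np.float64(-2.0), np.float64(8.5)), (0.053, np.float64(-2.0), np.float64(8.5)), (0.055, np.float64(-2.0), np.float64(8.5)), (0.057, np.float64(-1.5), np.float64(9.0))]
0.086 [(0.049, np.float64(-2.0), np.float64(8.5)), (0.051, np.float64(-2.0), np.float64(8.5)), (0.053, np.float64(-1.5), np.float64(8.5)), (0.055, np.float64(-0.5), np.float64(8.5)), 0.057]
0.054 [(0.049, np.float64(1.0), np.float64(11.5)), (0.051, np.float64(1.0), np.float64(12.0)), (0.053, np.float64(1.0), np.float64(12.0)), (0.055, np.float64(1.5), np.float64(12.0)), (0.057, np.float64(2.0), np.float64(12.0))]
```

View pics/scene2c.png

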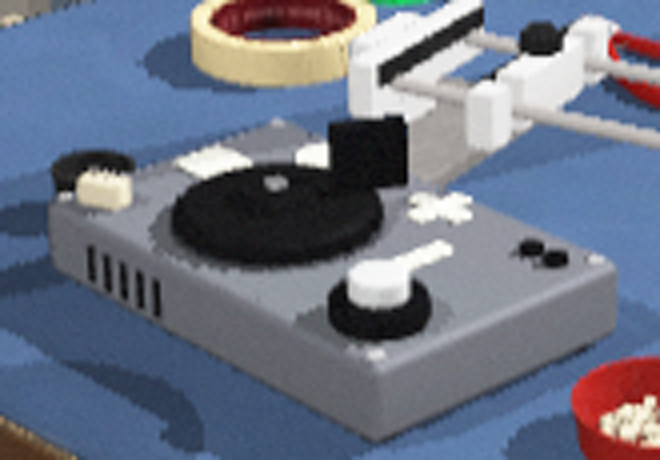

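Tab is at ≈ −0.495; ~4 mm more push brings the finger face flush at −0.5585.

```bash
python3 -m handwheel '[[[-0.05,0,0.02],0,0.0],[[-0.1,0,0.05],0,0.0],[[-0.135,0,0.09],0,0.0],[[-0.135,0,0.14],0,0.0],[[-0.136,0,0.15],0,0.0],[[-0.142,0,0.15],0,0.0],[[-0.148,0,0.15],0,0.0],[[-0.151,0,0.15],0,0.0],[[-0.153,0,0.15],0,0.0],[[-0.154,0,0.15],0,0.0],[[-0.154,0,0.15],0,0.0],[[-0.154,0,0.15],0,0.0]]' && python3 -m handwheel '[[[0.008,0,0],0,0.0],[[0.015,0,-0.01],0,0.0],[[0.015,0,-0.06],0,0.0],[[0.06,0,-0.12],0,0.0],[[0.12,0,-0.15],0,0.0],[[0.15,0,-0.15],0,0.0],[[0.15,0,-0.15],0,0.0]]' && python3 - <<'E'
from h import *
im=imaging.read_camera("top")[:,:,::-1];cv2.imwrite("pics/top3.png",im)
cv2.imwrite("pics/top3c.png",cv2.resize(im[190:285,250:390],None,fx=5,fy=5,interpolation=cv2.INTER_CUBIC))
E
python3 tab.py pics/top3.png -0.5585
```

```text
t: 6.12
eef_pos: [0.506, -0.1098, 0.0684]
tool_rot: [0.0, 0.888, 0.46, 0.0]
ft_force: [1.3, 1.6, 1.0]
opening: 0.0002
finger_force: 1.2
t: 7.0
eef_pos: [0.5943, 0.0155, 0.22]
tool_rot: [0.001, 0.887, 0.462, 0.002]
ft_force: [0.1, -0.7, -0.0]
opening: 0.0002
finger_force: 0.0
0.086 [(0.049, np.float64(-5.5), np.float64(5.0)), (0.051, np.float64(-5.0), np.float64(5.0)), (0.053, np.float64(-4.5), np.float64(5.0)), (0.055, np.float64(-3.5), np.float64(4.5)), 0.057]
0.054 [(0.049, np.float64(-2.5), np.float64(8.0)), (0.051, np.float64(-2.5), np.float64(8.0)), (0.053, np.float64(-2.5), np.float64(8.5)), (0.055, np.float64(-2.0), np.float64(8.5)), (0.057, np.float64(-1.0), np.float64(8.5))]
```

View pics/top3c.png

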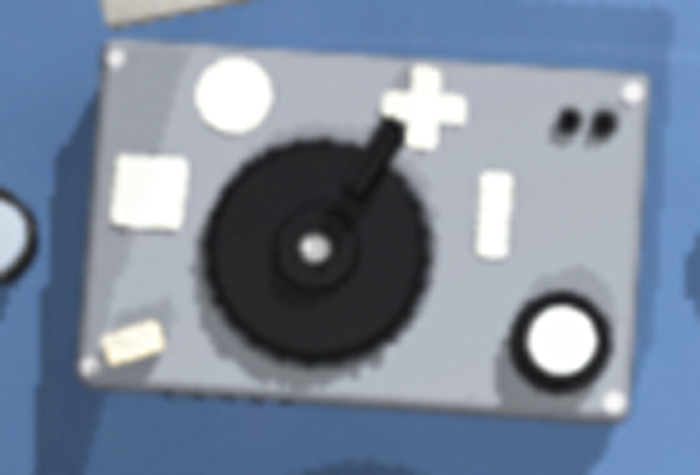

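```bash
python3 - <<'E'
from h import *
from scipy.ndimage import map_coordinates
im=cv2.imread("pics/top3.png").astype(float)
o=np.array([.45888312,-.09677647]);w=-.5585-.05635505
u=np.array([np.cos(w),np.sin(w)]);n=np.array([-u[1],u[0]])
for rr in(.04,.05,.053,.056):
    q=np.arange(-.014,.0141,.001)
    px=np.array([proj("top",[*(o+u*rr+n*t),.086]) for t in q])
    print(rr,map_coordinates(im.max(2),[px[:,1],px[:,0]],order=1).astype(int))
# scene check: capture and compare outline predictions for two angles
s=imaging.read_camera("scene")[:,:,::-1];cv2.imwrite("pics/scene3.png",s)
big=cv2.resize(s[190:270,260:360],None,fx=7,fy=7,interpolation=cv2.INTER_CUBIC)
for ang,col in((-.5585,(0,255,0)),(-.5085,(0,0,255))):
    w=ang-.05635505;u=np.array([np.cos(w),np.sin(w)]);n=np.array([-u[1],u[0]])
    for t in(-.005,.005):
        P=[proj("scene",[*(o+u*a+n*t),z]) for a,z in((.025,.054),(.059,.054),(.059,.086),(.025,.086))]
        P=((np.array(P)-[260,190]+.5)*7).astype(int); cv2.polylines(big,[P],True,col,1)
cr=[(proj("scene",[*ray("top",p,.044)])-[260,190]+.5)*7 for p in[(334.35,210.85),(296.36,208.49)]]
for c in cr: cv2.circle(big,tuple(c.astype(int)),3,(255,0,255),-1)
cv2.imwrite("pics/s3c.png",big)
E
```

```text
0.04 [ 66  63  60  64  63  58  51  39  34  28  29  33  36  35  34  33  35  37
  39  49  57  65  71  80  90 105 119 133 147]
0.05 [188 188 187 187 188 183 164 136  98  62  41  34  35  34  33  34  36  41
  54  76 108 140 162 175 185 189 191 192 192]
0.053 [175 187 201 212 220 221 217 200 149  92  63  42  33  34  34  34  34  39
  53  72 105 139 160 176 186 189 191 192 192]
0.056 [237 242 248 255 255 255 255 247 231 210 151  97  69  53  54  58  53  71
  94 118 137 151 170 174 178 185 189 191 191]
```

View pics/s3c.png

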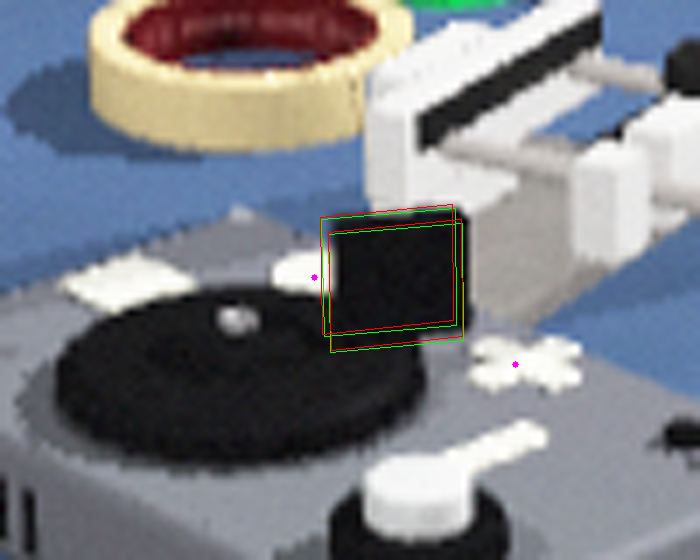

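```bash
cat > edge.py <<'E'
import sys
from h import *
from scipy.ndimage import map_coordinates
o=np.array([.45888312,-.09677647]);yaw=-.05635505
def cross(v,q,thr): # outermost crossings from the dark centre
    d=np.where(v<thr)[0];i,j=d.min(),d.max()
    f=lambda a,b:q[a]+(thr-v[a])/(v[b]-v[a])*(q[b]-q[a])
    return f(i,i-1),f(j,j+1)
def scan(g,f,q,z):
    px=np.array([proj("top",[*f(t),z]) for t in q]);return map_coordinates(g,[px[:,1],px[:,0]],order=1)
for fn,ang in zip(sys.argv[1::2],map(float,sys.argv[2::2])):
    g=cv2.imread(fn).max(2).astype(float)
    w=ang+yaw;u=np.array([np.cos(w),np.sin(w)]);n=np.array([-u[1],u[0]])
    q=np.arange(-.012,.01201,.0005);L=[];Rr=[]
    for rr in np.arange(.048,.0531,.0005):
        a,b=cross(scan(g,lambda t:o+u*rr+n*t,q,.086),q,112);L.append(b);Rr.append(a)
    cam=imaging.camera_model("top")["xyz"];p=o+u*.05
    par=.032*((p-cam[:2])@n)/(cam[2]-.086)
    print(fn,"left %.2f right %.2f mm; expected 5, %.2f"%(np.mean(L)*1e3,np.mean(Rr)*1e3,-5-par*1e3))
    m=[]
    for a in np.arange(-2.6,-1.2,.1).tolist()+np.arange(.9,2,.1).tolist():
        k=np.array([np.cos(a+yaw),np.sin(a+yaw)]);q2=np.arange(.03,.0601,.0005);v=scan(g,lambda t:o+k*t,q2,.054)
        j=np.where(v>112)[0]
        if len(j): m.append((a,q2[j[0]]))
    A=np.array([[np.cos(a+yaw),np.sin(a+yaw),1] for a,_ in m]);s=np.linalg.lstsq(A,np.array([x for _,x in m]),rcond=None)[0]
    print("dial centre off o (mm), radius",(s*1e3).round(2))
E
python3 edge.py pics/top0.png -0.088 pics/top2.png -.495 pics/top3.png -.5585
```

```text
pics/top0.png left 6.13 right -6.30 mm; expected 5, -7.15
dial centre off o (mm), radius [-3.22  0.66 47.58]
pics/top2.png left 6.08 right -6.06 mm; expected 5, -8.12Traceback (most recent call last):
  File "edge.py", line 22, in <module>
    k=np.array([np.cos(a+yaw),np.sin(a+yaw)]);q2=np.arange(.03,.0601,.0005);v=scan(g,lambda t:o+k*t,q2,.054)
                                                                              ~~~~^^^^^^^^^^^^^^^^^^^^^^^^^^
  File "edge.py", line 10, in scan
    px=np.array([proj("top",[*f(t),z]) for t in q]);return map_coordinates(g,[px[:,1],px[:,0]],order=1)
                 ~~~~^^^^^^^^^^^^^^^^^
  File "h.py", line 10, in proj
    m=imaging.camera_model(n);K=m["K"]
ValueError: time passes only in moves, steps and waits
```

Top-face edges suggest the tab is still ~0.01–0.025 rad short; one small extra nudge (~0.9 mm), then the key.

```bash
python3 -m handwheel '[[[-0.05,0,0.02],0,0.0],[[-0.1,0,0.05],0,0.0],[[-0.135,0,0.09],0,0.0],[[-0.135,0,0.14],0,0.0],[[-0.137,0,0.15],0,0.0],[[-0.145,0,0.15],0,0.0],[[-0.149,0,0.15],0,0.0],[[-0.1505,0,0.15],0,0.0],[[-0.151,0,0.15],0,0.0],[[-0.151,0,0.15],0,0.0],[[-0.151,0,0.15],0,0.0]]' && python3 -m handwheel '[[[0.008,0,0],0,0.0],[[0.015,0,-0.01],0,0.0],[[0.015,0,-0.06],0,0.0],[[0.06,0,-0.12],0,0.0],[[0.12,0,-0.15],0,0.0],[[0.15,0,-0.15],0,0.0],[[0.15,0,-0.15],0,0.0]]' && python3 - <<'E'
from h import *
im=imaging.read_camera("top")[:,:,::-1];cv2.imwrite("pics/top4.png",im)
E
sed -i '/^    m=\[\]/,$d' edge.py; python3 edge.py pics/top4.png -0.5585
```

```text
t: 8.48
eef_pos: [0.5059, -0.1106, 0.0686]
tool_rot: [0.0, 0.888, 0.46, 0.0]
ft_force: [1.8, 1.8, 1.9]
opening: -0.0001
finger_force: 1.2
t: 9.35
eef_pos: [0.5937, 0.0146, 0.2199]
tool_rot: [0.001, 0.887, 0.462, 0.002]
ft_force: [0.1, 1.1, -0.4]
opening: -0.0001
finger_force: 0.0
pics/top4.png left 4.97 right -6.86 mm; expected 5, -8.23
```

Tab edges now match the goal (left edge 4.97 mm vs 5 expected). Going over the key.

```bash
python3 -m handwheel '[[[-0.05,-0.004,0],0,0.0],[[-0.1,-0.007,0],0,0.0],[[-0.15,-0.011,0],0,0.0],[[-0.2,-0.014,0],0,0.0],[[-0.25,-0.018,0],0,0.0],[[-0.27,-0.019,0],0,0.0],[[-0.27,-0.019,0.05],0,0.0],[[-0.27,-0.019,0.1],0,0.0],[[-0.27,-0.019,0.13],0,0.0],[[-0.27,-0.019,0.14],0,0.0],[[-0.27,-0.019,0.147],0,0.0],[[-0.27,-0.019,0.147],0,0.0]]'
```

```text
t: 10.9
eef_pos: [0.4207, -0.1981, 0.0718]
tool_rot: [0.0, 0.888, 0.46, 0.0]
ft_force: [-0.3, 0.6, -0.2]
opening: -0.0001
finger_force: 0.0
```

```bash
python3 -m handwheel '[[[0.004,0,0],0,0.0],[[0.004,0,0.003],0,0.0],[[0.004,0,0.006],0,0.0],[[0.004,0,0.008],0,0.0],[[0.004,0,0.008],0,0.0]]'; python3 -m handwheel '[[[0,0,0.002],0,0.0],[[0,0,0.003],0,0.0],[[0,0,0.003],0,0.0]]'
```

```text
t: 11.52
eef_pos: [0.4229, -0.1944, 0.0632]
tool_rot: [-0.0, 0.888, 0.46, 0.0]
ft_force: [-0.6, 1.3, 1.8]
opening: 0.0003
finger_force: 0.9
t: 11.9
eef_pos: [0.4229, -0.1945, 0.0603]
tool_rot: [-0.0, 0.888, 0.46, 0.0]
ft_force: [0.1, 1.1, 3.9]
opening: -0.0002
finger_force: 1.7
```

```bash
python3 -m handwheel '[[[0,0,0.001],0,0.0],[[0,0,0.002],0,0.0],[[0,0,0.002],0,0.0]]'; python3 -m handwheel '[[[0,0,0.001],0,0.0],[[0,0,0.002],0,0.0],[[0,0,0.002],0,0.0]]'
```

```text
t: 12.28
eef_pos: [0.4229, -0.1945, 0.0583]
tool_rot: [-0.0, 0.888, 0.46, 0.0]
ft_force: [0.1, 0.8, 4.3]
opening: -0.0001
finger_force: 2.3
t: 12.65
eef_pos: [0.423, -0.1945, 0.0577]
tool_rot: [0.0, 0.888, 0.46, 0.0]
ft_force: [-3.9, 4.4, 25.1]
opening: -0.0004
finger_force: 12.2
```

Hard stop at z≈0.058 with 25 N: fully in. Releasing and retreating straight up.

```bash
python3 -m handwheel '[[[0,0,-0.004],0,0.0],[[0,0,-0.01],0,0.0],[[0,0,-0.03],0,0.0],[[0,0,-0.08],0,0.0],[[0,0,-0.13],0,0.0],[[-0.05,0.05,-0.16],0,0.0],[[-0.08,0.08,-0.16],0,0.0],[[-0.08,0.08,-0.16],0,0.0],[[-0.08,0.08,-0.16],0,0.0]]' && python3 - <<'E'
from h import *
for n,b in(("top",(230,190,390,285)),("scene",(225,190,425,305))):
    im=imaging.read_camera(n)[:,:,::-1];cv2.imwrite(f"pics/{n}5.png",im)
    if n=="scene":cv2.imwrite("pics/s5.png",cv2.resize(im[b[1]:b[3],b[0]:b[2]],None,fx=4,fy=4,interpolation=cv2.INTER_CUBIC))
E
python3 edge.py pics/top5.png -0.5585
```

```text
t: 13.78
eef_pos: [0.4413, -0.3054, 0.2155]
tool_rot: [-0.001, 0.888, 0.46, -0.0]
ft_force: [-0.3, 0.1, -0.2]
opening: -0.0001
finger_force: 0.0
pics/top5.png left 5.09 right -6.96 mm; expected 5, -8.23
```

View pics/s5.png

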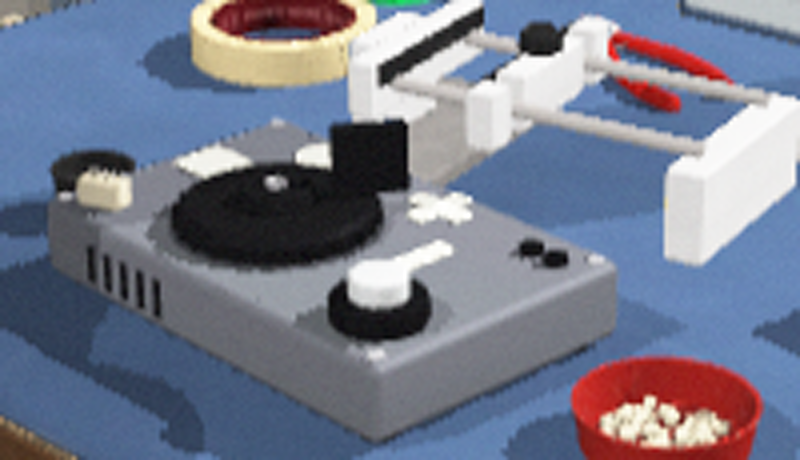

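The key is back up (crop px 380,280), the tab is unchanged and still at the goal, and the loose items haven't moved. Handing in.

```bash
python3 -c "
from plant import r
print(r.close_job())"
```

```text
the job is handed in; nothing more can be done
None
```

The job is handed in: I pushed the tab round to the cross label at −32° (camera check agrees to about 0.02 rad), then pressed the test key to its hard stop and let it spring back up, leaving the loose items where they were.

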